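# Relamp a UV box and hold its lid for the interlock check

## Robot

A 7-joint arm with a two-finger parallel gripper is mounted at the origin on a cart in front of the work surface, level with it; the furniture and walls round the work are solid. World frame = base frame: x ahead of the robot, y to its left, z up, the work surface at z = 0. Lengths are in mm, angles in rad, forces in N, time in s.
With the tool pointing down it reaches from about 400 to 850 mm from the base axis. Payload 10.4 kg.
Tool frame: the origin (TCP) lies midway between the tips of the shut fingers; the grasp point (between the pads) lies 19 mm behind it; z points along the fingers, y is the line along which they close (so a half turn about z gives the same grasp; the last joint's range is limited). The gripper opens to 87 mm and grips with 3 to 60 N. Pads are 19 mm wide; open, the fingers measure 117 mm over their backs; the gripper's body (75 mm by 190 mm) begins 51 mm behind the grasp point.
Start: joints at [1.173, 0.332, -0.065, 1.46, 0.022, 1.35, -0.088], TCP at [228.827, -581.627, 222.576] pointing down, gripper open.
Joint ranges: [-2.6, 2.6], [-0.5, 2.12], [-1.47, 1.34], [0.16, 2.42], [-1.27, 4.41], [0.06, 2.06], [-2.6, 2.6]. Speed limits (rad/s): [2.22, 2.22, 2.79, 2.79, 3.14, 3.14, 3.14].

## Interface

Orientations are given as a rotation vector (axis times angle).
In Python, from bench import env, camera, order gives the robot as it stands. The module is installed in compiled form; this text tells all that it offers.
- The arm moves only by the tool send_rows, never from a script. Its argument "deltas" is a list of rows, each an object with "translation": the shift along the tool's x, y, z in units of 40 mm (1.0 is 40 mm), a list of three; "twist": the turn, a rotation vector about the tool's x, y, z in units of 5 degrees (1.0 is 5 degrees), a list of three; "hand": the opening, from 0 (shut) to 1 (fully open). A call has exactly 8 rows; each row shifts and turns the commanded pose from where the row before left it, along the tool's axes as they then stand; what a row does not reach is not made up. A row lasts 1/8 s, in which the tool goes at most 62.5 mm and 10.7 degrees, less where a joint would pass 70% of its speed; a pose out of reach is approached as far as the arm can. A call is refused whole if a number of a shift passes 1 or a number of a turn 1, either way. A call with a gripper value outside its range is refused whole. The fingers move at their own pace and stop on an object; "newtons" is the grip in N (left out, the last holds). Time passes only in rows, so rows that do not move let the fingers close, or fill a call up. It gives the time, the measured TCP pose, the force, the opening and the grip force at its end, in the units of the state.
- env.get_obs(): the state, without advancing time (a new reading comes with each control period).
- camera(name): name is "side" or "top"; returns a dict with "image" (480x640x3 uint8, red, green, blue), "z_map" (480x640 float32, mm along the optical axis (not along the pixel's ray), 0 where there is no reading), "vfov" (degrees; the focal length in pixels is half the picture's height over the tangent of half this angle, whatever the lens; pixels are square), "cx", "cy" (the principal point, pixels), "k1" (the pictures are not rectified: a ray, as slopes to the right and down, at radius r is drawn at 1 + k1 r^2 times it, then the intrinsics apply), "R" (3x3) and "t" (3): a world point X has camera coordinates R X + t. Camera axes: x right, y down, z forward; pixel columns grow to the right and rows downward; lengths in mm; the calibration is good to about 2 mm. A picture is of the moment at which its call begins.
- order.close_job(): hands the job in; it is judged then, once.
The state is a dict: "clock": time; "joints": joint angles; "joint_vel": joint speeds; "effort": joint torques, N m; "eef_pos": TCP position; "eef_rot": TCP orientation; "force": force on the tool from outside, world axes, zero at the start; "torque": the same for the moment, N m; "finger_gap": finger opening in mm; "grip_force": force on a finger pad.
Only numpy, scipy, OpenCV 4.12 (cv2) and the standard library are available. Lean on these libraries where they do the work, as an engineer would, in place of code of your own. Each camera call takes 0.05 s, during which the arm holds its last target. There are 200 camera calls.

## Task

Take the lamp from its rest and press it down into the two spring clips in the open UV box until it is fully home and both sprung jaws have closed over it, then let go of it. Then grip the lid, which has a bar handle, and bring it down to 45 degrees open (0 is shut) and stay there holding it still, so that the interlock can be measured: your program finishes while the gripper holds the lid. The lid must never come below 30 degrees, because the lamp could strike, and the control box, the vial and the dish are to be left where they stand.

Things in the scene. Friction and masses are not known exactly. Their poses are not given: they have to be found in the camera images.
- lamp_box: open grey sheet-steel case of the UV lamp, fixed; 140 (x) x 230 (y) mm, rim 50 mm high, 3 mm walls. Origin at the centre of its underside on the bench; x to its back (hinge side), y to its left, z up. The lamp bay (floor 7 mm high, reflector sheet up to 20 mm) lies in front of a white ballast cover, which starts at x = +23 mm and is 40.5 mm high
- lamp_seat (a point): where the lamp's centre lies when home: x = -18, y = 0, z = 36 mm in the box, axes as the box's; the seated lamp lies along y in both clips. Between the clips 110 mm is free for fingers, 45 mm forward and 38 mm back of the lamp's axis. White stop blocks beyond the lamp's ends leave it 6 mm of play each way
- clip_left (a point): axis height and middle of the fork clip at y = +65 mm from the seat, 10 mm wide, which takes a metal end cap of the lamp, open upward: a flat bed 8 mm below, a fixed cheek 8.5 mm behind the axis with a lip flared to the back (top 13 mm above this point), and a sprung jaw in front whose top is 15 mm above this point
- clip_right (a point): the same for the clip at y = -65 mm
- jaw_left (a joint): sprung hinged jaw of clip_left, rad: 0 shut (empty, and within about 0.03 when shut over the seated lamp), grows as it swings forward (-x of the box), stop at 0.7. Its rounded nose overhangs the lamp's front top; the lamp pushed straight down swings it out by about 0.15 and it snaps back over the lamp. Both jaws together take 4 to 12 N of push
- jaw_right (a joint): the same for clip_right
- lamp: straight double-ended tube lamp, frosted white with a plain metal cap (22 mm long) at each end; 16 mm diameter, 150 mm long, 50 g. Origin at its centre on its axis; its y axis runs along the tube; both ends are alike. It starts lying level in the notches of the lamp rest, its axis 35 mm above the bench
- lamp_rest: grey plastic rest, fixed, 66 x 150 mm, origin at the centre of its underside; the lamp lies along its y axis, 35 mm up, in two notches 14 mm wide at y = +52 and -52 mm whose sides rise to 38 mm. Between them (90 mm) only the 6 mm base and a 9 mm rib lie below the lamp
- lid (a joint): hinge of the box's lid, rad: 0 shut, pi/2 upright, stop at 1.92; it starts open, upright or a little past (1.60 to 1.75). The lid weighs 0.3 kg and its hinge is slightly stiff: it stays put within about 0.18 rad of upright, but falls shut when let go below about 1.35 rad
- lid_hinge (a point): middle of the hinge line at the upper back edge of the box (x = +73, z = 55 mm in the box); the line runs along the box's y. The grey lid panel (230 mm wide, 9 mm thick, amber window) reaches 143 mm from it: forward when shut, up when upright
- lid_bar (a point): middle of the lid's bar handle: a round steel bar of 11 mm diameter, parallel to the hinge line, 185 mm from it in the plane of the lid and 42 mm beyond the lid's free edge; 110 mm is free between its two end brackets. A pinch across the bar from above can stay pointing down while the bar turns between the pads
- control_box: bystander: small black control box with a grey knob and two keys, 53 x 68 x 39 mm, loose, left of the UV box; origin at the centre of its underside
- vial: bystander: small clear vial with a white cap, 22 mm diameter, 54 mm high, standing loose left of the UV box; origin at the centre of its underside
- dish: bystander: flat clear dish, 69 mm diameter, 12 mm high, loose, behind the lamp rest to the right of the UV box; origin at the centre of its underside
Not all that is in view belongs to the job. There is more than one size of the lamp; the one meant has the size given above.

How it is judged (in metres and radians):
On the way:
1. the lamp lies home in both clips, the jaws have closed over it and the gripper has let go of it (x of lamp in the frame of lamp_seat between -0.003 and 0.003 m and y of lamp in the frame of lamp_seat between -0.0065 and 0.0065 m and z of lamp in the frame of lamp_seat between -0.003 and 0.003 m and angle between the y axis of lamp and the y axis of lamp_box, either way round below 0.04 rad and value of joint each of jaw_left, jaw_right below 0.1 rad and contact force between the fingers and lamp below 0.1 N), for 0.2 s.
At the end, for the whole second after the job is handed in: the gripper holds the lid still at 45 degrees open, within 5 degrees (0.698 to 0.873 rad); the lamp lies home in the clips: its centre within 3 mm of the seat in height and front to back and 6.5 mm along the lamp, its axis within 0.04 rad of the box's y, both jaws closed over it (under 0.1 rad) (x of lamp in the frame of lamp_seat between -0.003 and 0.003 m and y of lamp in the frame of lamp_seat between -0.0065 and 0.0065 m and z of lamp in the frame of lamp_seat between -0.003 and 0.003 m and angle between the y axis of lamp and the y axis of lamp_box, either way round below 0.04 rad and value of joint each of jaw_left, jaw_right below 0.1 rad and value of joint lid between 0.698 and 0.873 rad and velocity of joint lid between -0.05 and 0.05 rad/s and contact force between the fingers and lid above 0.3 N and contact force between lamp and lid below 0.1 N); the arm keeps its last pose, push and grip.
It fails at once if the lid came below 30 degrees (value of joint lid below 0.5236 rad).
It fails at once if the control box, vial or dish was shifted by more than 20 mm or knocked over (distance of any of control_box, vial, dish from where it was at the start of the episode above 0.02 m or angle between vial's own z axis and vertical above 0.5 rad).
It also fails if it takes over 51 s, if anything falls off the work surface, if the arm or the gripper's body presses on something with over 40 N, if the wrist force passes 120 N, or if a joint passes its speed limit or range.

## Working session

There is one attempt and no reset: what is moved stays moved. The work goes in short steps, Python scripts to look and compute and a tool call to move; the robot and the scene stay as the last step left them, time stands still between calls to the robot, and variables do not carry over. Pictures are saved under pics/ and viewed, at most 10 in all, crops included, and the job is handed in when it is done.

Besides the shell and the picture viewer there is one more tool, called after "Emit:" by a JSON object that holds its "op" and its "data", one argument or row to a line. send_rows: Moves the arm, as the interface text tells. Its arguments: {"type":"object","properties":{"deltas":{"type":"array","items":{"type":"object","properties":{"translation":{"type":"array","items":{"type":"number"}},"twist":{"type":"array","items":{"type":"number"}},"hand":{"type":"number"}}}},"newtons":{"type":"number"}},"required":["deltas"]}

```bash
mkdir -p pics; cat > h.py <<'E'
import numpy as np, cv2
from bench import env, camera, order
from scipy.spatial.transform import Rotation as Ro
def snap(n):
    c=camera(n); np.savez(f'{n}.npz',**c); return c
def load(n): return {k:v[()] if v.ndim==0 else v for k,v in np.load(f'{n}.npz').items()}
def K(c):
    f=240/np.tan(np.radians(float(c['vfov']))/2); return np.array([[f,0,float(c['cx'])],[0,f,float(c['cy'])],[0,0,1]])
def rays(c,uv):
    uv=np.asarray(uv,float).reshape(-1,1,2)
    s=cv2.undistortPoints(uv,K(c),np.array([float(c['k1']),0,0,0])).reshape(-1,2)
    return np.c_[s,np.ones(len(s))]
def onplane(c,uv,z):
    d=rays(c,uv)@c['R']; o=-c['R'].T@c['t']
    return o+d*((z-o[2])/d[:,2])[:,None]
def depthpts(c,uv):
    uv=np.asarray(uv).reshape(-1,2).astype(int); z=c['z_map'][uv[:,1],uv[:,0]]
    return (rays(c,uv)*z[:,None]-c['t'])@c['R']
def proj(c,X):
    X=np.asarray(X,float).reshape(-1,1,3)
    return cv2.projectPoints(X,cv2.Rodrigues(c['R'])[0],c['t'].astype(float),K(c),np.array([float(c['k1']),0,0,0]))[0].reshape(-1,2)
def save(c,name): cv2.imwrite('pics/'+name,cv2.cvtColor(c['image'],cv2.COLOR_RGB2BGR))
E
python3 - <<'E'
from h import *
for n in('top','side'):
    c=snap(n); save(c,n+'0.png'); print(n,c['vfov'],c['cx'],c['cy'],c['k1'],(-c['R'].T@c['t']).round(),c['R'].round(2).tolist(), (c['z_map']>0).mean())
o=env.get_obs(); print({k:np.round(v,3).tolist() for k,v in o.items()})
E
```

```text
top 55.811860546133815 321.43768440578697 232.16696541786297 -0.010475549394295668 [426. -27. 898.] [[-0.03, -1.0, -0.01], [-1.0, 0.03, -0.07], [0.07, 0.0, -1.0]] 0.9959505208333334
side 42.625741442023504 321.53266359423486 238.85260688188836 -0.14715450926914297 [1069.  308. 1310.] [[-0.49, 0.87, 0.0], [0.78, 0.44, -0.45], [-0.4, -0.22, -0.89]] 0.9958333333333333
{'clock': 0.1, 'joints': [1.173, 0.333, -0.065, 1.461, 0.022, 1.35, -0.089], 'joint_vel': [0.001, -0.002, -0.0, -0.002, 0.0, 0.001, -0.001], 'effort': [0.002, -62.455, 0.025, -39.072, -0.062, 0.037, 0.0], 'eef_pos': [228.667, -581.314, 221.849], 'eef_rot': [-3.085, -0.585, 0.0], 'force': [0.844, -0.148, 0.18], 'torque': [-0.027, 0.027, 0.005], 'grip_force': 0.0, 'finger_gap': 87.18}
```

View pics/top0.png

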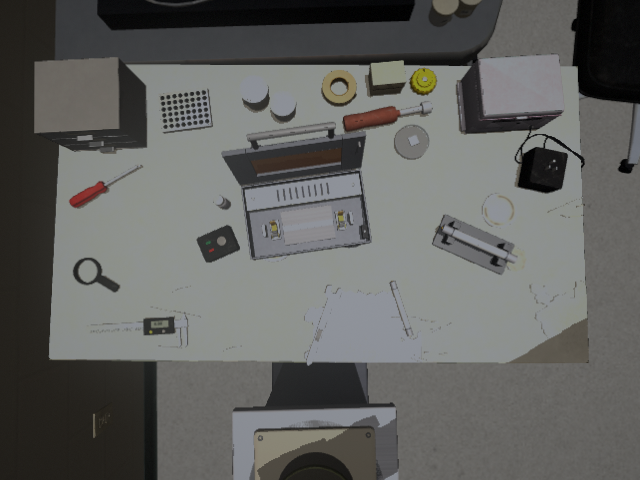

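View pics/side0.png

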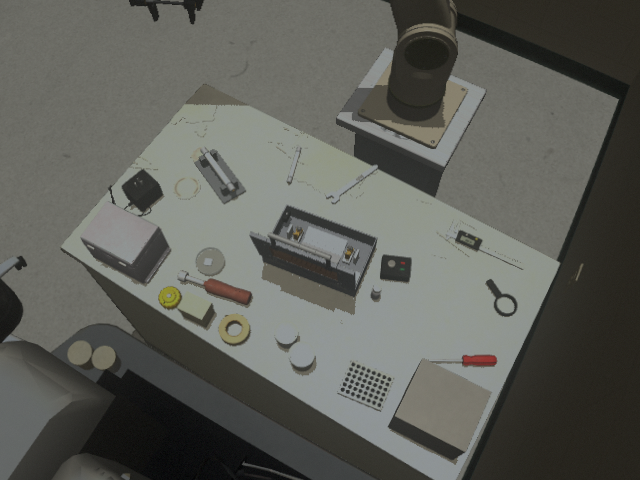

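Top view: the lamp to use could be the frosted tube on the grey rest at (478,243), or the loose thin tube at (400,308), which lies flat on the bench. The shiny spanner at (322,320) could also be mistaken for one. The box is at (305,210), the vial at (221,201), the control box at (218,243) and the dish at (498,209). I choose the tube on the rest and will check it in a crop with measured length.

```bash
python3 - <<'E'
from h import *
c=load('top'); im=cv2.cvtColor(c['image'],cv2.COLOR_RGB2BGR)
a=cv2.resize(im[205:285,425:530],None,fx=4,fy=4,interpolation=cv2.INTER_CUBIC)
b=cv2.resize(im[120:265,215:380],None,fx=4,fy=4,interpolation=cv2.INTER_CUBIC)[:580]
o=np.zeros((600,800,3),np.uint8); o[:400,:]=0
a=cv2.resize(a,(360,275)); b=cv2.resize(b,(430,378))
o[:275,:360]=a; o[:378,365:795]=b
s=load('side'); ims=cv2.cvtColor(s['image'],cv2.COLOR_RGB2BGR)
d=cv2.resize(ims[140:210,180:310],(400,215),interpolation=cv2.INTER_CUBIC); o[380:595,:400]=d
d=cv2.resize(ims[200:300,245:385],(302,215),interpolation=cv2.INTER_CUBIC); o[380:595,420:722]=d
cv2.imwrite('pics/crop1.png',o)
def tube(box,zc,thr=150):
    x0,y0,x1,y1=box; g=cv2.cvtColor(im,cv2.COLOR_BGR2GRAY)[y0:y1,x0:x1]
    return g
# points above 30 mm high around the rest
vv,uu=np.mgrid[205:285,425:530]; P=depthpts(c,np.c_[uu.ravel(),vv.ravel()])
m=P[:,2]>39; print('rest top', m.sum(), P[m].mean(0).round(1))
for n,q in(('lamp',P[m]),):
    e,V=np.linalg.eigh(np.cov(q[:,:2].T)); ax=V[:,1]; t=(q[:,:2]-q[:,:2].mean(0))@ax; w=(q[:,:2]-q[:,:2].mean(0))@V[:,0]
    print('axis',ax,'len',np.ptp(t),'wid',np.ptp(w),'mid',q[:,:2].mean(0)+ax*(t.max()+t.min())/2,q[:,2].max())
vv,uu=np.mgrid[270:345,380:420]; P=depthpts(c,np.c_[uu.ravel(),vv.ravel()]); m=P[:,2]>5; q=P[m]; 
print('loose',m.sum(),np.ptp(q[:,:2],0),q[:,2].max())
E
```

```text
rest top 623 [ 455.2 -303.1   98.1]
axis [0.02193118 0.99975948] len 365.27684333434985 wid 84.21014005654433 mid [ 457.23402253 -210.32093859] 898.245495889687
loose 349 [142.49257301 170.35075652] 898.245495889687
```

View pics/crop1.png

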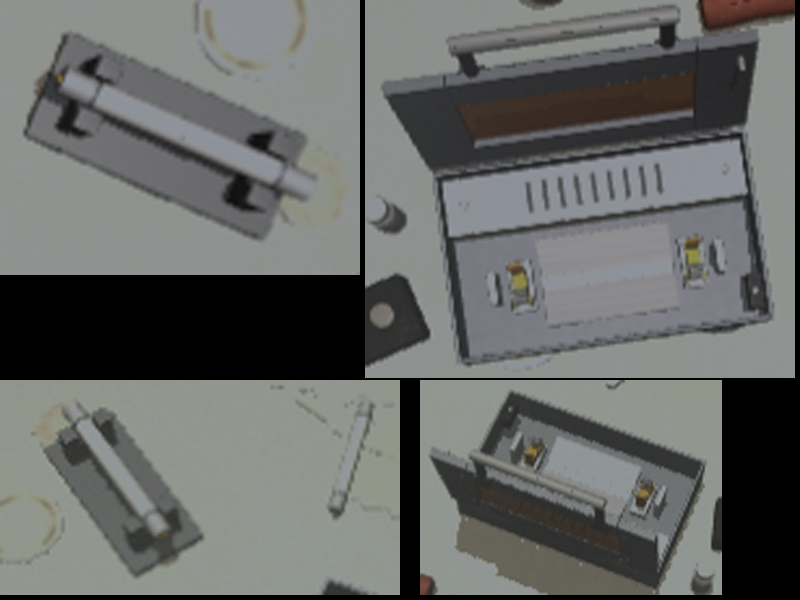

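The crop shows the tube in the rest's notches, overhanging its right end, with metal caps at both ends. The loose tube in the side view is thinner and shorter. In the box the gold clips sit at about (271,228) and (341,217) in the top image. Next I measure.

```bash
python3 - <<'E'
from h import *
def P(c,x0,y0,x1,y1):
    vv,uu=np.mgrid[y0:y1,x0:x1]; uv=np.c_[uu.ravel(),vv.ravel()]; z=c['z_map'][uv[:,1],uv[:,0]]>0
    return uv[z],depthpts(c,uv[z])
def line(uvmask):pass
for n,b,bl in(('top',(425,205,530,285),(380,270,420,345)),('side',(185,140,250,205),(280,140,310,190))):
    c=load(n)
    for nm,bb,lo,hi in(('lamp',b,38.5,48),('loose',bl,5,20)):
        uv,p=P(c,*bb); m=(p[:,2]>lo)&(p[:,2]<hi); 
        q=p[m][:,:2]; r=cv2.minAreaRect(q.astype(np.float32)); e,V=np.linalg.eigh(np.cov(q.T)); 
        print(n,nm,m.sum(),'rect',np.round(r[0],1),np.round(r[1],1),'axis',V[:,1].round(3),'mean',q.mean(0).round(1),'zmax',np.percentile(p[m][:,2],[50,95]).round(1))
c=load('top'); uv,p=P(c,225,110,385,270)
h,e=np.histogram(p[:,2],bins=np.arange(-6,250,4)); print(dict(zip(e[:-1].round().astype(int).tolist(),h.tolist())))
H=np.zeros((480,640)); H[uv[:,1],uv[:,0]]=p[:,2]
np.set_printoptions(linewidth=250)
print(H[225:262:1,300].round()); print(H[200,235:260].round(),H[200,355:380].round())
g=cv2.cvtColor(c['image'],cv2.COLOR_RGB2GRAY); print(g[225:262,300])
hsv=cv2.cvtColor(c['image'],cv2.COLOR_RGB2HSV); m=cv2.inRange(hsv,(15,90,80),(35,255,255)); 
k,lab,st,ce=cv2.connectedComponentsWithStats(m[200:250,245:370]); print(st[1:],ce[1:]+[245,200])
E
```

```text
top lamp 625 rect [ 457.6 -322.5] [151.5  42.8] axis [0.433 0.901] mean [ 457.  -322.7] zmax [41.4 44.6]
top loose 332 rect [ 337.2 -173.9] [ 44.6 105.5] axis [-0.961 -0.278] mean [ 336.9 -174. ] zmax [10.6 13.2]
side lamp 306 rect [ 461.4 -324.1] [154.3  42.1] axis [0.439 0.898] mean [ 460.9 -323.8] zmax [42.1 46.2]
side loose 214 rect [ 337.1 -175.2] [145.3  72.4] axis [-0.942 -0.335] mean [ 339.5 -174.2] zmax [ 9.5 15.4]
{-6: 2782, -2: 6466, 2: 1115, 6: 2316, 10: 712, 14: 714, 18: 457, 22: 226, 26: 527, 30: 499, 34: 289, 38: 2158, 42: 696, 46: 457, 50: 407, 54: 31, 58: 64, 62: 93, 66: 93, 70: 94, 74: 104, 78: 109, 82: 100, 86: 128, 90: 295, 94: 126, 98: 102, 102: 114, 106: 105, 110: 120, 114: 127, 118: 115, 122: 122, 126: 129, 130: 120, 134: 140, 138: 112, 142: 139, 146: 132, 150: 100, 154: 40, 158: 51, 162: 93, 166: 131, 170: 131, 174: 149, 178: 159, 182: 165, 186: 150, 190: 262, 194: 642, 198: 17, 202: 8, 206: 16, 210: 8, 214: 12, 218: 14, 222: 12, 226: 10, 230: 8, 234: 28, 238: 306, 242: 342}
[ 9.  8.  9.  8.  7. 11. 12. 13. 12. 12. 14. 13. 17. 14. 18. 20. 18. 20.  8.  5.  8.  5.  7.  7.  8.  8. 51. 50. 11.  0. -3.  1. -2. -2. -1.  2. -0.]
[-3. -0. -2. -3. -1. -4. -2. -3. 50. 45. 35. 40. 40. 41. 41. 42. 43. 42. 44. 40. 40. 40. 40. 37. 41.] [ 9.  7.  4.  6.  6.  7.  7. 19. 38. 50. 51.  2. -2. -0.  0. -0.  2. -0.  1. -2. -2. -1. -2. -3. -3.]
[146 146 146 141 133 138 139 139 139 138 138 140 140 137 136 137 137 132 121 125 125 126 125 127 127 119  93  90 112 145 145 145 145 145 146 145 145]
[[93 11  5  3 11]
 [93 15  5  6 28]
 [25 21  5  3  8]
 [27 24  5  7 31]
 [93 25  1  2  2]
 [27 37  1  1  1]] [[340.18181818 212.36363636]
 [340.14285714 217.35714286]
 [272.         222.125     ]
 [273.96774194 227.19354839]
 [338.         225.5       ]
 [272.         237.        ]]
```

```bash
cat > meas.py <<'E'
from h import *
def P(c,x0,y0,x1,y1):
    vv,uu=np.mgrid[y0:y1,x0:x1]; uv=np.c_[uu.ravel(),vv.ravel()]; z=c['z_map'][uv[:,1],uv[:,0]]>0
    return uv[z],depthpts(c,uv[z])
def lamp(c,b,lo=41,hi=49):
    uv,p=P(c,*b); q=p[(p[:,2]>lo)&(p[:,2]<hi)][:,:2]
    mu=np.median(q,0)
    for _ in range(4):
        vx,vy,x0,y0=cv2.fitLine(q.astype(np.float32),cv2.DIST_HUBER,0,.01,.01).ravel(); a=np.array([vx,vy]); a*=np.sign(a[1])
        d=(q-[x0,y0])@[-a[1],a[0]]; q=q[abs(d)<9]
    t=q@a; lo_,hi_=np.percentile(t,[1,99]); w=np.array([-a[1],a[0]]); 
    return a*(lo_+hi_)/2+w*np.mean([x0,y0]@w),np.degrees(np.arctan2(-a[0],a[1])),hi_-lo_
def edges(c,b,zr=(46,54)):
    uv,p=P(c,*b); m=(p[:,2]>zr[0])&(p[:,2]<zr[1]); return uv[m],p[m]
if __name__=='__main__':
    for n,b in(('top',(425,205,530,285)),('side',(185,140,250,205))): print(n,lamp(load(n),b))
    c=load('top'); uv,_=edges(c,(225,160,385,270)); w=onplane(c,uv,50)[:,:2]
    th=np.radians(8)
    for it in range(5):
        ex=np.array([np.cos(th),np.sin(th)]); ey=np.array([-ex[1],ex[0]])
        q=np.c_[w@ex,w@ey]; x0=np.percentile(q[:,0],2); yl,yr=np.percentile(q[:,1],98),np.percentile(q[:,1],2)
        f=abs(q[:,0]-x0)<5; k=np.polyfit(q[f,1],q[f,0],1); th=th-np.arctan(k[0])*1
        L=abs(q[:,1]-yl)<5; R=abs(q[:,1]-yr)<5; kl=np.polyfit(q[L,0],q[L,1],1); kr=np.polyfit(q[R,0],q[R,1],1)
        print(np.degrees(th).round(2),'front centre',q[f,0].mean(),'L',q[L,1].mean(),'R',q[R,1].mean(),'slopes',np.degrees(np.arctan([k[0],kl[0],kr[0]])).round(2),f.sum(),L.sum(),R.sum())
    # wall mid-lines: front x=-68.5, y=+-113.5
    x=q[f,0].mean()+68.5; y=(q[L,1].mean()+q[R,1].mean())/2
    print('box',x*ex+y*ey,'width',q[L,1].mean()-q[R,1].mean(),'seat',(x-18)*ex+y*ey)
    hsv=cv2.cvtColor(c['image'],cv2.COLOR_RGB2HSV); m=cv2.inRange(hsv,(15,90,80),(35,255,255))
    for x0 in(265,333):
        mm=np.zeros_like(m); mm[205:245,x0:x0+18]=m[205:245,x0:x0+18]; v,u=mm.nonzero(); 
        pp=onplane(c,np.c_[u,v],28)[:,:2]; print('clip',pp.mean(0).round(1),(np.c_[pp@ex,pp@ey].mean(0)-[x,y]).round(1))
    # lid bar
    uv,p=edges(c,(235,110,350,160),(234,250)); print('bar',p.mean(0),np.percentile(p[:,2],[5,50,95]))
    q=p[:,:2]; print((q@ex-x).mean(), np.percentile(q@ey-y,[1,99]), p[:,2].max())
E
python3 meas.py
```

```text
top (array([ 457.11120025, -322.39768731]), np.float32(-25.732025), np.float64(147.99530126489293))
side (array([ 461.47521614, -324.04592444]), np.float32(-26.119541), np.float64(147.56505906912523))
6.82 front centre 449.3169419925184 L 44.75832816036723 R -181.5195512549839 slopes [ 1.18 -1.23 -1.34] 179 142 132
6.57 front centre 451.09178651755013 L 55.453807213303335 R -170.7664993079902 slopes [ 0.25 -0.16 -0.29] 206 142 135
6.52 front centre 451.3374022265678 L 57.71138304694596 R -168.51079585385494 slopes [ 0.05 -0.03 -0.04] 206 142 135
6.52 front centre 451.38596119399483 L 58.17034333115411 R -168.05201536758562 slopes [0.   0.02 0.01] 206 142 135
6.52 front centre 451.3859710877941 L 58.17043717952481 R -168.05192153791555 slopes [0.   0.02 0.01] 206 142 135
box [522.76217634   4.42889079] width 226.22235871744036 seat [504.87852191   2.38563258]
clip [502.9  67.8] [-12.6  65.2]
clip [518.4 -61.1] [-11.8 -64.6]
bar [624.10023069  15.86183135 241.81485201] [238.23854494 242.03264216 244.35249306]
101.98084414641316 [-64.43730653  64.35821421] 246.9330913451003
```

```bash
cat >> h.py <<'E'
def plan(pos,R):
    "rows needed from measured pose: translation (units) in tool frame now, twist (5 deg units) in tool frame"
    o=env.get_obs(); R0=Ro.from_rotvec(o['eef_rot']); p=o['eef_pos']
    t=R0.inv().apply(np.asarray(pos)-p)/40; w=(R0.inv()*R).as_rotvec(degrees=True)/5
    return p.round(1),t.round(3),w.round(3)
def toolR(yaw,tilt=0):
    "tool y at world yaw deg (horizontal), z down; tilt>0: tool top leans towards -y_tool"
    a=np.radians(yaw); y=np.array([np.cos(a),np.sin(a),0]); z=np.array([0,0,-1.]); x=np.cross(y,z)
    return Ro.from_matrix(np.c_[x,y,z])*Ro.from_euler('x',tilt,degrees=True)
E
python3 - <<'E'
from h import *
from meas import P
c=load('top'); uv,p=P(c,225,110,385,270)
th=np.radians(6.52); ex=np.array([np.cos(th),np.sin(th)]); ey=np.array([-ex[1],ex[0]])
b=np.c_[(p[:,:2]-[522.76,4.43])@ex,(p[:,:2]-[522.76,4.43])@ey,p[:,2]]
m=abs(b[:,1])<25
for x in range(-72,30,4):
    k=m&(abs(b[:,0]-x)<2); print(x,np.median(b[k,2]).round(1),end=' | ')
print()
m=abs(b[:,1])<90
for z in(60,80,100,120,140,160,180,194,242):
    k=m&(abs(b[:,2]-z)<6); print(z,np.percentile(b[k,0],[5,50,95]).round(1),end=' | ')
print(); print('z axis tilt check',toolR(0,15).as_matrix().round(2).tolist())
print(plan([459,-323,110],toolR(-25.9)))
m=abs(b[:,1])>30
for yc in(65,-65):
  for x in range(-44,16,4):
    k=(abs(b[:,1]-yc)<5)&(abs(b[:,0]-x)<2); print(x,np.median(b[k,2]).round(),np.max(b[k,2]).round(),end=' | ')
  print()
E
```

```text
-72 -0.5 | -68 50.0 | -64 6.7 | -60 6.5 | -56 6.7 | -52 7.0 | -48 19.4 | -44 17.4 | -40 15.4 | -36 14.0 | -32 12.0 | -28 11.1 | -24 9.2 | -20 8.5 | -16 8.9 | -12 9.4 | -8 11.1 | -4 12.3 | 0 13.9 | 4 16.1 | 8 17.1 | 12 19.4 | 16 9.4 | 20 6.4 | 24 31.0 | 28 40.5 | 
60 [68.8 70.2 71.2] | 80 [71.8 73.1 74.3] | 100 [76.2 80.9 82.3] | 120 [79.5 84.2 85.6] | 140 [82.6 87.6 89.1] | 160 [85.5 87.1 88.1] | 180 [88.2 89.5 90.9] | 194 [ 90.9  94.5 100. ] | 242 [ 97.7 101.6 107.5] | 
z axis tilt check [[0.0, 0.97, -0.26], [1.0, 0.0, 0.0], [0.0, -0.26, -0.97]]
(array([ 228.7, -581.3,  221.8]), array([ 7.723, -3.898,  2.801]), array([-1.400e-02, -5.000e-03, -8.526e+00]))
-44 7.0 10.0 | -40 7.0 8.0 | -36 17.0 19.0 | -32 30.0 41.0 | -28 42.0 50.0 | -24 46.0 50.0 | -20 27.0 29.0 | -16 28.0 30.0 | -12 28.0 29.0 | -8 44.0 53.0 | -4 49.0 52.0 | 0 17.0 18.0 | 4 7.0 8.0 | 8 7.0 10.0 | 12 7.0 10.0 | 
-44 6.0 9.0 | -40 8.0 9.0 | -36 15.0 17.0 | -32 22.0 41.0 | -28 42.0 49.0 | -24 49.0 52.0 | -20 28.0 42.0 | -16 27.0 32.0 | -12 29.0 32.0 | -8 46.0 50.0 | -4 51.0 52.0 | 0 18.0 18.0 | 4 7.0 9.0 | 8 7.0 10.0 | 12 7.0 11.0 |
```

```bash
cat >> h.py <<'E'
def rows(pos,R,n,show=True):
    "rounded equal-pace rows from the measured pose"
    o=env.get_obs(); R0=Ro.from_rotvec(o['eef_rot']); p=np.array(o['eef_pos']); w=(R0.inv()*R).as_rotvec(degrees=True)/5/n
    w=w.round(2); Rc=R0; out=[]
    for i in range(n):
        t=(Rc.inv().apply(np.asarray(pos)-p)/40/(n-i)).round(2); out.append(t.tolist())
        p=p+Rc.apply(t*40); Rc=Rc*Ro.from_rotvec(w*5,degrees=True)
    print('from',np.round(o['eef_pos'],1),'twist each',w.tolist(),'trans',out,'end',p.round(1))
E
python3 -c "
from h import *
rows([459,-323,110],toolR(-25.9),12)"
```

```text
from [ 228.7 -581.3  221.8] twist each [-0.0, -0.0, -0.71] trans [[0.64, -0.32, 0.23], [0.66, -0.28, 0.23], [0.68, -0.24, 0.23], [0.69, -0.2, 0.23], [0.7, -0.16, 0.24], [0.71, -0.11, 0.23], [0.72, -0.07, 0.24], [0.72, -0.03, 0.23], [0.72, 0.02, 0.24], [0.72, 0.07, 0.23], [0.72, 0.11, 0.24], [0.71, 0.15, 0.23]] end [ 459.  -323.1  110. ]
```

Emit:
{"op": "send_rows", "data": {
  "deltas": [
    {"translation": [0.64,-0.32,0.23],"twist": [0,0,-0.71],"hand": 0.5},
    {"translation": [0.66,-0.28,0.23],"twist": [0,0,-0.71],"hand": 0.5},
    {"translation": [0.68,-0.24,0.23],"twist": [0,0,-0.71],"hand": 0.5},
    {"translation": [0.69,-0.2,0.23],"twist": [0,0,-0.71],"hand": 0.5},
    {"translation": [0.7,-0.16,0.24],"twist": [0,0,-0.71],"hand": 0.5},
    {"translation": [0.71,-0.11,0.23],"twist": [0,0,-0.71],"hand": 0.5},
    {"translation": [0.72,-0.07,0.24],"twist": [0,0,-0.71],"hand": 0.5},
    {"translation": [0.72,-0.03,0.23],"twist": [0,0,-0.71],"hand": 0.5}
  ],
  "newtons": 40
}}

```text
clock: 1.1
eef_pos: [383.3, -408.5, 147.5]
eef_rot: [2.846, 1.331, 0.0]
force: [-0.1, 0.9, -0.1]
finger_gap: 43.0
grip_force: 0.0
```

Emit:
{"op": "send_rows", "data": {
  "deltas": [
    {"translation": [0.72,0.02,0.24],"twist": [0,0,-0.71],"hand": 0.5},
    {"translation": [0.72,0.07,0.23],"twist": [0,0,-0.71],"hand": 0.5},
    {"translation": [0.72,0.11,0.24],"twist": [0,0,-0.71],"hand": 0.5},
    {"translation": [0.71,0.15,0.23],"twist": [0,0,-0.71],"hand": 0.5},
    {"translation": [0,0,0],"twist": [0,0,0],"hand": 0.5},
    {"translation": [0,0,0],"twist": [0,0,0],"hand": 0.5},
    {"translation": [0,0,0],"twist": [0,0,0],"hand": 0.5},
    {"translation": [0,0,0],"twist": [0,0,0],"hand": 0.5}
  ]
}}

```text
clock: 2.1
eef_pos: [458.9, -324.2, 110.8]
eef_rot: [2.664, 1.665, -0.0]
force: [-0.4, 0.8, 0.6]
finger_gap: 43.7
grip_force: 0.0
```

```bash
python3 - <<'E'
from h import *
o=np.zeros((400,800,3),np.uint8)
for i,(n,b) in enumerate((('top',(420,190,540,310)),('side',(160,120,280,240)))):
    c=snap(n); im=cv2.cvtColor(c['image'],cv2.COLOR_RGB2BGR)[b[1]:b[3],b[0]:b[2]]; o[:,i*400:i*400+400]=cv2.resize(im,(400,400),interpolation=cv2.INTER_CUBIC)
cv2.imwrite('pics/over.png',o)
rows([459,-323,23],toolR(-25.9),4)
E
```

```text
from [ 459.  -323.9  110.7] twist each [0.0, 0.0, -0.0] trans [[0.0, -0.0, 0.55], [0.01, -0.0, 0.55], [0.0, -0.01, 0.55], [0.01, -0.0, 0.54]] end [ 459.1 -323.    23.1]
```

View pics/over.png

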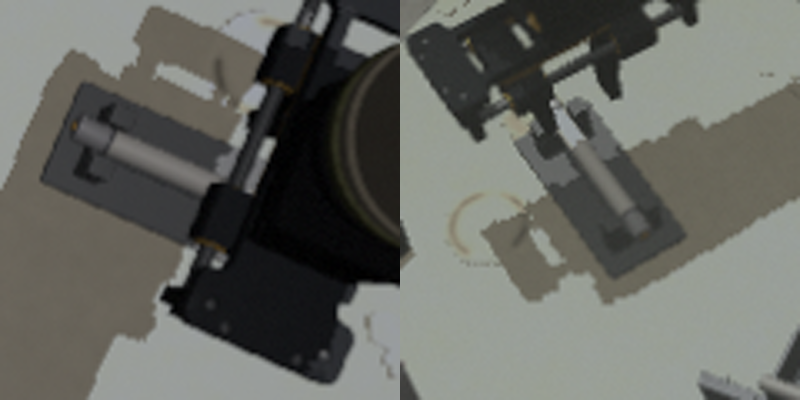

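The fingers straddle the lamp, in the side crop at about (560,100). Going down and gripping.

Emit:
{"op": "send_rows", "data": {
  "deltas": [
    {"translation": [0,0,0.55],"twist": [0,0,0],"hand": 0.5},
    {"translation": [0,0,0.55],"twist": [0,0,0],"hand": 0.5},
    {"translation": [0,0,0.55],"twist": [0,0,0],"hand": 0.5},
    {"translation": [0,0,0.54],"twist": [0,0,0],"hand": 0.5},
    {"translation": [0,0,0],"twist": [0,0,0],"hand": 0.5},
    {"translation": [0,0,0],"twist": [0,0,0],"hand": 0.5},
    {"translation": [0,0,0],"twist": [0,0,0],"hand": 0},
    {"translation": [0,0,0],"twist": [0,0,0],"hand": 0}
  ],
  "newtons": 40
}}

```text
clock: 3.2
eef_pos: [459.6, -323.8, 23.7]
eef_rot: [2.662, 1.666, 0.001]
force: [0.6, -0.0, -0.3]
finger_gap: 31.0
grip_force: 0.0
```

Emit:
{"op": "send_rows", "data": {
  "deltas": [
    {"translation": [0,0,0],"twist": [0,0,0],"hand": 0},
    {"translation": [0,0,0],"twist": [0,0,0],"hand": 0},
    {"translation": [0,0,0],"twist": [0,0,0],"hand": 0},
    {"translation": [0,0,0],"twist": [0,0,0],"hand": 0},
    {"translation": [0,0,0],"twist": [0,0,0],"hand": 0},
    {"translation": [0,0,0],"twist": [0,0,0],"hand": 0},
    {"translation": [0,0,0],"twist": [0,0,0],"hand": 0},
    {"translation": [0,0,0],"twist": [0,0,0],"hand": 0}
  ]
}}

```text
clock: 4.2
eef_pos: [459.3, -323.6, 23.1]
eef_rot: [2.663, 1.666, 0.0]
force: [-0.2, -0.7, 4.4]
finger_gap: 14.6
grip_force: 40.0
```

Gap 14.6 mm (less than 16 mm) with +4.4 N upward means the pads are probably bearing above the axis. I'll re-grip 4 mm lower to check.

Emit:
{"op": "send_rows", "data": {
  "deltas": [
    {"translation": [0,0,0],"twist": [0,0,0],"hand": 0.4},
    {"translation": [0,0,0],"twist": [0,0,0],"hand": 0.4},
    {"translation": [0,0,0.1],"twist": [0,0,0],"hand": 0.4},
    {"translation": [0,0,0],"twist": [0,0,0],"hand": 0},
    {"translation": [0,0,0],"twist": [0,0,0],"hand": 0},
    {"translation": [0,0,0],"twist": [0,0,0],"hand": 0},
    {"translation": [0,0,0],"twist": [0,0,0],"hand": 0},
    {"translation": [0,0,0],"twist": [0,0,0],"hand": 0}
  ],
  "newtons": 40
}}

```text
clock: 5.2
eef_pos: [459.3, -323.5, 19.0]
eef_rot: [2.663, 1.666, 0.0]
force: [-0.2, -0.3, -0.8]
finger_gap: 14.7
grip_force: 40.0
```

```bash
cat >> h.py <<'E'
SEAT=np.array([506.5,2.0]); YAW=6.5
def boxpose(dx,dy,z,tilt=-10,d=16):
    R=toolR(YAW,tilt); a=np.radians(YAW); ex=np.array([np.cos(a),np.sin(a)]); ey=np.array([-ex[1],ex[0]])
    return np.r_[SEAT+dx*ex+dy*ey,z]+d*R.as_matrix()[:,2],R
E
python3 - <<'E'
from h import *
import h
o=env.get_obs(); o2=dict(o); o2['eef_pos']=np.array(o['eef_pos'])+[0,0,130]
class E: 
    def get_obs(s): return o2
h.env=E()
p,R=boxpose(0,0,110); print(p); rows(p,R,12)
E
```

```text
[509.26051107   2.31452051  94.24307595]
from [ 459.3 -323.5  149. ] twist each [-0.16, 0.05, -0.54] trans [[0.66, -0.2, 0.11], [0.66, -0.17, 0.11], [0.67, -0.14, 0.12], [0.68, -0.11, 0.12], [0.68, -0.08, 0.12], [0.68, -0.06, 0.12], [0.69, -0.02, 0.12], [0.69, 0.01, 0.12], [0.68, 0.04, 0.13], [0.68, 0.06, 0.13], [0.68, 0.1, 0.14], [0.67, 0.12, 0.14]] end [509.1   2.5  94.2]
```

Emit:
{"op": "send_rows", "data": {
  "deltas": [
    {"translation": [0,0,-0.25],"twist": [0,0,0],"hand": 0},
    {"translation": [0,0,-0.5],"twist": [0,0,0],"hand": 0},
    {"translation": [0,0,-0.75],"twist": [0,0,0],"hand": 0},
    {"translation": [0,0,-0.75],"twist": [0,0,0],"hand": 0},
    {"translation": [0,0,-0.75],"twist": [0,0,0],"hand": 0},
    {"translation": [0,0,-0.25],"twist": [0,0,0],"hand": 0},
    {"translation": [0,0,0],"twist": [0,0,0],"hand": 0},
    {"translation": [0,0,0],"twist": [0,0,0],"hand": 0}
  ]
}}

```text
clock: 6.2
eef_pos: [458.6, -323.1, 147.7]
eef_rot: [-2.662, -1.666, 0.001]
force: [0.9, 0.1, -0.7]
finger_gap: 15.3
grip_force: 40.0
```

Emit:
{"op": "send_rows", "data": {
  "deltas": [
    {"translation": [0.66,-0.2,0.11],"twist": [-0.16,0.05,-0.54],"hand": 0},
    {"translation": [0.66,-0.17,0.11],"twist": [-0.16,0.05,-0.54],"hand": 0},
    {"translation": [0.67,-0.14,0.12],"twist": [-0.16,0.05,-0.54],"hand": 0},
    {"translation": [0.68,-0.11,0.12],"twist": [-0.16,0.05,-0.54],"hand": 0},
    {"translation": [0.68,-0.08,0.12],"twist": [-0.16,0.05,-0.54],"hand": 0},
    {"translation": [0.68,-0.06,0.12],"twist": [-0.16,0.05,-0.54],"hand": 0},
    {"translation": [0.69,-0.02,0.12],"twist": [-0.16,0.05,-0.54],"hand": 0},
    {"translation": [0.69,0.01,0.12],"twist": [-0.16,0.05,-0.54],"hand": 0}
  ]
}}

```text
clock: 7.2
eef_pos: [493.3, -104.4, 112.4]
eef_rot: [2.242, 2.086, 0.137]
force: [1.0, 0.2, -0.7]
finger_gap: 14.6
grip_force: 40.0
```

Emit:
{"op": "send_rows", "data": {
  "deltas": [
    {"translation": [0.68,0.04,0.13],"twist": [-0.16,0.05,-0.54],"hand": 0},
    {"translation": [0.68,0.06,0.13],"twist": [-0.16,0.05,-0.54],"hand": 0},
    {"translation": [0.68,0.1,0.14],"twist": [-0.16,0.05,-0.54],"hand": 0},
    {"translation": [0.67,0.12,0.14],"twist": [-0.16,0.05,-0.54],"hand": 0},
    {"translation": [0,0,0],"twist": [0,0,0],"hand": 0},
    {"translation": [0,0,0],"twist": [0,0,0],"hand": 0},
    {"translation": [0,0,0],"twist": [0,0,0],"hand": 0},
    {"translation": [0,0,0],"twist": [0,0,0],"hand": 0}
  ]
}}

```text
clock: 8.2
eef_pos: [509.1, 1.9, 94.2]
eef_rot: [2.013, 2.255, 0.199]
force: [-0.2, 0.3, -0.5]
finger_gap: 14.5
grip_force: 40.0
```

```bash
python3 - <<'E'
from h import *
from meas import P
for n in('top','side'): c=snap(n); save(c,n+'1.png')
p,R=boxpose(0,0,110); print(plan(p,R)); o=env.get_obs(); Rm=Ro.from_rotvec(o['eef_rot']).as_matrix(); L=o['eef_pos']-16*Rm[:,2]; print('lamp by arm',L.round(1),Rm.round(3).tolist())
im=[]
for n,w in(('top',75),('side',75)):
    c=load(n); q=proj(c,L)[0].astype(int); print(n,q,proj(c,[L+75*Rm[:,0],L-75*Rm[:,0]]).round(1).tolist())
    b=cv2.cvtColor(c['image'],cv2.COLOR_RGB2BGR)[q[1]-w:q[1]+w,q[0]-w:q[0]+w]; im.append(cv2.resize(b,(400,400),interpolation=cv2.INTER_CUBIC))
cv2.imwrite('pics/hover.png',np.hstack(im))
E
```

```text
(array([509.2,   2.1,  94.3]), array([0.005, 0.003, 0.001]), array([-0.014, -0.037,  0.   ]))
lamp by arm [506.4   1.7 110. ] [[-0.114, 0.979, 0.171], [0.993, 0.112, 0.023], [0.003, 0.172, -0.985]]
top [306 219] [[263.5, 225.4], [348.5, 213.2]]
side [323 226] [[354.7, 238.1], [292.2, 214.9]]
```

View pics/hover.png

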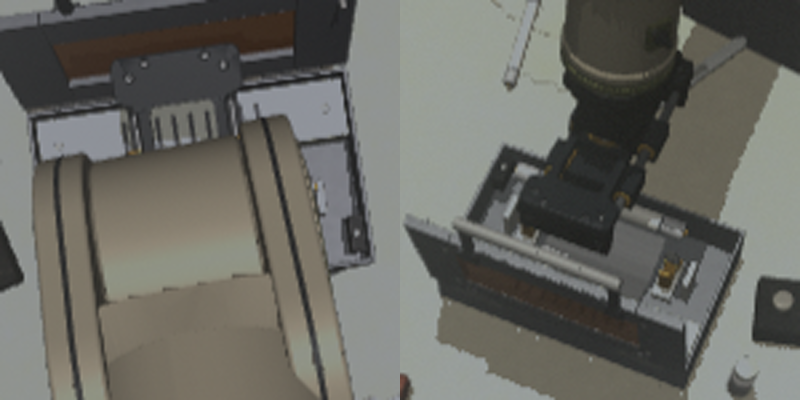

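Hover view: the top camera is blocked by the wrist. The side camera shows the lamp's left cap, at about (665,225) in the picture, and the left clip at (668,272). I'll use the side depth to get the camera-to-arm bias at this spot.

```bash
python3 - <<'E'
from h import *
from meas import P
c=load('side'); o=env.get_obs(); Rm=Ro.from_rotvec(o['eef_rot']).as_matrix(); L=o['eef_pos']-16*Rm[:,2]
uv,p=P(c,245,170,390,300)
# lamp: left part, in lamp frame
ax=Rm[:,0]; h=np.cross(ax,[0,0,1]); h/=np.linalg.norm(h); h=-h if h[0]<0 else h
d=p-L; t=d@ax; s=d@h; 
m=(t>25)&(t<80)&(abs(s)<14)&(abs(d[:,2])<14); print('n',m.sum(),'t max',np.percentile(t[m],[90,98]))
# circle fit of section
A=np.c_[2*s[m],2*d[m,2],np.ones(m.sum())]; b=s[m]**2+d[m,2]**2; x=np.linalg.lstsq(A,b,rcond=None)[0]; print('fit centre s,z',x[:2],'r',np.sqrt(x[2]+x[0]**2+x[1]**2))
from scipy.optimize import least_squares
r=least_squares(lambda q: np.hypot(s[m]-q[0]-q[2]*(t[m]-50),d[m,2]-q[1])-8,[0,0,0],loss='soft_l1').x; print('r=8 fit',r)
# box in side depth
th=np.radians(6.5); ex=np.array([np.cos(th),np.sin(th)]); ey=np.array([-ex[1],ex[0]]); B=np.array([522.76,4.43])
w=np.c_[(p[:,:2]-B)@ex,(p[:,:2]-B)@ey,p[:,2]]
f=(abs(w[:,2]-50)<4)&(abs(w[:,0]+68.5)<9)&(abs(w[:,1])<105); print('front rim x',w[f,0].mean(),np.polyfit(w[f,1],w[f,0],1),f.sum(),np.percentile(w[f,0],[5,95]),w[f,2].mean())
f=(abs(w[:,2]-50)<4)&(abs(w[:,1]-113.5)<9)&(abs(w[:,0])<55); print('left rim y',w[f,1].mean(),f.sum())
f=(abs(w[:,1]-65)<4)&(w[:,2]<55)
for x in range(-44,16,3):
    k=f&(abs(w[:,0]-x)<1.6); 
    if k.sum(): print(x,np.median(w[k,2]).round(),np.max(w[k,2]).round(),k.sum(),end=' | ')
f=(abs(w[:,1]-80)<25)
print('\nballast')
for x in range(14,34,2):
    k=(abs(w[:,0]-x)<1)&(abs(w[:,1]-70)<30); print(x,np.median(w[k,2]).round(1) if k.sum() else None,end=' | ')
E
```

```text
n 159 t max [70.26920998 73.84183034]
fit centre s,z [1.08192715 4.73677429] r 5.748001683204524
r=8 fit [-0.96144034  1.09665937 -0.00389407]
front rim x -66.79667593761933 [-3.43488554e-03 -6.67314796e+01] 86 [-68.94239913 -64.31789207] 49.33309159323209
left rim y 111.23259221151947 57
-44 7.0 7.0 3 | -32 27.0 29.0 2 | -29 26.0 44.0 4 | -26 31.0 49.0 11 | -23 31.0 48.0 9 | -20 28.0 48.0 6 | -17 26.0 31.0 6 | -11 27.0 37.0 6 | -8 27.0 40.0 8 | -5 22.0 46.0 11 | -2 12.0 21.0 4 | 1 11.0 25.0 12 | 4 5.0 6.0 2 | 7 7.0 12.0 3 | 10 9.0 9.0 2 | 
ballast
14 19.1 | 16 None | 18 26.2 | 20 None | 22 35.9 | 24 38.8 | 26 41.7 | 28 39.9 | 30 43.1 | 32 43.4 |
```

Emit:
{"op": "send_rows", "data": {
  "deltas": [
    {"translation": [0,-0.05,0.3],"twist": [0,0,0],"hand": 0},
    {"translation": [0,-0.05,0.3],"twist": [0,0,0],"hand": 0},
    {"translation": [0,-0.05,0.3],"twist": [0,0,0],"hand": 0},
    {"translation": [0,-0.05,0.25],"twist": [0,0,0],"hand": 0},
    {"translation": [0,-0.02,0.1],"twist": [0,0,0],"hand": 0},
    {"translation": [0,0,0],"twist": [0,0,0],"hand": 0},
    {"translation": [0,0,0],"twist": [0,0,0],"hand": 0},
    {"translation": [0,0,0],"twist": [0,0,0],"hand": 0}
  ]
}}

```text
clock: 9.3
eef_pos: [509.3, 2.6, 43.8]
eef_rot: [2.011, 2.255, 0.2]
force: [-0.3, 0.8, -0.0]
finger_gap: 15.0
grip_force: 40.0
```

```bash
python3 - <<'E'
from h import *
p,R=boxpose(0,0,60); print(plan(p,R)); o=env.get_obs(); print(o['force'].round(2))
p,R=boxpose(-0.5,0,46); rows(p,R,6)
E
```

```text
(array([509.3,   2.6,  43.8]), array([-0.006, -0.   , -0.01 ]), array([-0.007, -0.036,  0.008]))
[-0.3  0.8 -0. ]
from [509.3   2.6  43.8] twist each [-0.0, -0.01, 0.0] trans [[-0.0, -0.01, 0.06], [-0.0, -0.01, 0.05], [-0.0, -0.01, 0.06], [-0.0, -0.01, 0.05], [-0.0, -0.02, 0.06], [-0.01, -0.01, 0.05]] end [508.9   2.1  30.4]
```

Emit:
{"op": "send_rows", "data": {
  "deltas": [
    {"translation": [0,-0.01,0.05],"twist": [0,0,0],"hand": 0},
    {"translation": [0,-0.01,0.05],"twist": [0,0,0],"hand": 0},
    {"translation": [0,-0.01,0.05],"twist": [0,0,0],"hand": 0},
    {"translation": [0,-0.01,0.05],"twist": [0,0,0],"hand": 0},
    {"translation": [0,-0.01,0.05],"twist": [0,0,0],"hand": 0},
    {"translation": [0,0,0],"twist": [0,0,0],"hand": 0},
    {"translation": [0,0,0],"twist": [0,0,0],"hand": 0},
    {"translation": [0,0,0],"twist": [0,0,0],"hand": 0}
  ]
}}

```text
clock: 10.3
eef_pos: [509.8, 2.8, 34.0]
eef_rot: [2.01, 2.255, 0.201]
force: [4.7, 1.1, 5.9]
finger_gap: 14.8
grip_force: 40.0
```

Emit:
{"op": "send_rows", "data": {
  "deltas": [
    {"translation": [0,-0.01,0.05],"twist": [0,0,0],"hand": 0},
    {"translation": [0,-0.01,0.05],"twist": [0,0,0],"hand": 0},
    {"translation": [0,-0.01,0.05],"twist": [0,0,0],"hand": 0},
    {"translation": [0,0,0],"twist": [0,0,0],"hand": 0},
    {"translation": [0,0,0],"twist": [0,0,0],"hand": 0},
    {"translation": [0,0,0],"twist": [0,0,0],"hand": 0},
    {"translation": [0,0,0],"twist": [0,0,0],"hand": 0},
    {"translation": [0,0,0],"twist": [0,0,0],"hand": 0}
  ]
}}

```text
clock: 11.3
eef_pos: [508.8, 2.7, 27.1]
eef_rot: [2.011, 2.256, 0.2]
force: [6.3, 0.5, -0.4]
finger_gap: 14.8
grip_force: 40.0
```

Emit:
{"op": "send_rows", "data": {
  "deltas": [
    {"translation": [0,-0.01,0.05],"twist": [0,0,0],"hand": 0},
    {"translation": [0,-0.01,0.05],"twist": [0,0,0],"hand": 0},
    {"translation": [0,-0.01,0.05],"twist": [0,0,0],"hand": 0},
    {"translation": [0,0,0.02],"twist": [0,0,0],"hand": 0},
    {"translation": [0,0,0.02],"twist": [0,0,0],"hand": 0},
    {"translation": [0,0,0],"twist": [0,0,0],"hand": 0},
    {"translation": [0,0,0],"twist": [0,0,0],"hand": 0},
    {"translation": [0,0,0],"twist": [0,0,0],"hand": 0}
  ]
}}

```text
clock: 12.3
eef_pos: [508.2, 2.6, 19.9]
eef_rot: [2.011, 2.256, 0.197]
force: [-4.6, -0.4, 14.6]
finger_gap: 14.6
grip_force: 40.0
```

```bash
python3 - <<'E'
from h import *
print(plan(*boxpose(0,0,36))); c=snap('side'); save(c,'side2.png'); b=cv2.cvtColor(c['image'],cv2.COLOR_RGB2BGR)[180:300,240:400]; cv2.imwrite('pics/seat.png',cv2.resize(b,(800,600),interpolation=cv2.INTER_CUBIC))
E
```

```text
(array([508.2,   2.6,  19.9]), array([-0.01 ,  0.026, -0.005]), array([-0.029, -0.031,  0.011]))
```

View pics/seat.png

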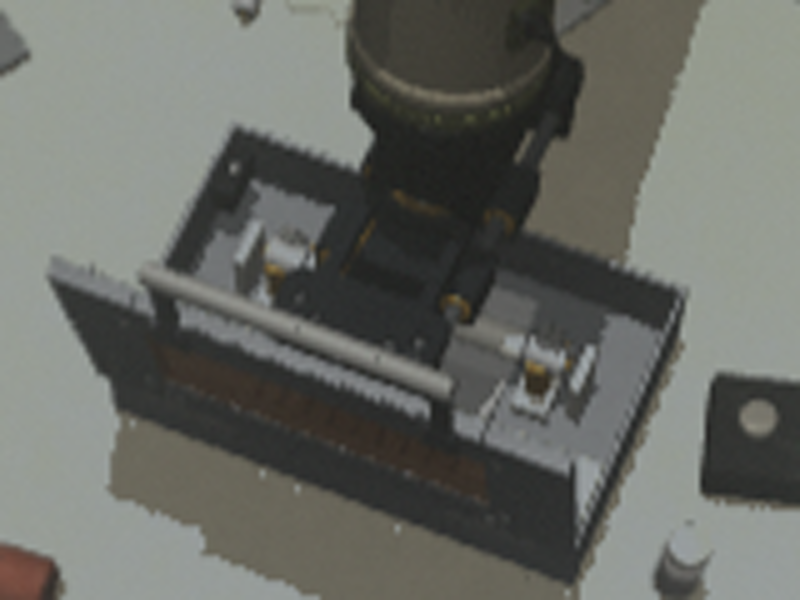

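The caps sit in both clips at about (540,350) and (290,245) in the crop, with 15 N on the bed. I'll release with a small opening and retract along the tool.

Emit:
{"op": "send_rows", "data": {
  "deltas": [
    {"translation": [0,0,0],"twist": [0,0,0],"hand": 0.24},
    {"translation": [0,0,0],"twist": [0,0,0],"hand": 0.24},
    {"translation": [0,0,0],"twist": [0,0,0],"hand": 0.24},
    {"translation": [0,0,-0.1],"twist": [0,0,0],"hand": 0.24},
    {"translation": [0,0,-0.3],"twist": [0,0,0],"hand": 0.24},
    {"translation": [0,0,-0.6],"twist": [0,0,0],"hand": 0.24},
    {"translation": [0,0,-0.9],"twist": [0,0,0],"hand": 0.24},
    {"translation": [0,0,-1],"twist": [0,0,0],"hand": 0.24}
  ]
}}

```text
clock: 13.35
eef_pos: [488.4, 0.3, 135.3]
eef_rot: [2.011, 2.256, 0.199]
force: [0.3, -0.1, -0.3]
finger_gap: 20.6
grip_force: 0.0
```

Emit:
{"op": "send_rows", "data": {
  "deltas": [
    {"translation": [0,0,-1],"twist": [0,0,0],"hand": 0.5},
    {"translation": [0,0,-1],"twist": [0,0,0],"hand": 0.5},
    {"translation": [0,0,-1],"twist": [0,0,0],"hand": 0.5},
    {"translation": [0,0,-1],"twist": [0,0,0],"hand": 0.5},
    {"translation": [0,0,-0.5],"twist": [0,0,0],"hand": 0.5},
    {"translation": [0,0,0],"twist": [0,0,0],"hand": 0.5},
    {"translation": [0,0,0],"twist": [0,0,0],"hand": 0.5},
    {"translation": [0,0,0],"twist": [0,0,0],"hand": 0.5}
  ]
}}

```text
clock: 14.35
eef_pos: [457.8, -4.0, 310.0]
eef_rot: [2.012, 2.257, 0.198]
force: [-0.4, -0.1, 0.3]
finger_gap: 43.4
grip_force: 0.0
```

```bash
python3 - <<'E'
from h import *
from meas import P,edges
c=snap('side'); save(c,'side3.png'); t=snap('top'); save(t,'top3.png')
a=cv2.resize(cv2.cvtColor(c['image'],cv2.COLOR_RGB2BGR)[180:300,240:400],(530,400),interpolation=cv2.INTER_CUBIC)
b=cv2.resize(cv2.cvtColor(t['image'],cv2.COLOR_RGB2BGR)[110:270,220:390],(266,250),interpolation=cv2.INTER_CUBIC)
o=np.zeros((400,796,3),np.uint8); o[:,:530]=a; o[:250,530:]=b; cv2.imwrite('pics/rel.png',o)
th=np.radians(6.5); ex=np.array([np.cos(th),np.sin(th)]); ey=np.array([-ex[1],ex[0]]); B=np.array([522.76,4.43])
for n,cc,bb in(('side',c,(245,170,390,300)),('top',t,(225,110,385,270))):
    uv,p=P(cc,*bb); w=np.c_[(p[:,:2]-B)@ex,(p[:,:2]-B)@ey,p[:,2]]
    m=(abs(w[:,2]-241)<8)&(abs(w[:,0]-102)<12)&(abs(w[:,1])<62); q=w[m]; print(n,'bar',m.sum(),np.median(q,0).round(1),np.percentile(q[:,2],95).round(1),p[m].mean(0).round(1),np.percentile(q[:,1],[1,99]).round(1))
    m=(abs(w[:,1])<75)&(abs(w[:,0]+18)<9)&(abs(w[:,2]-40)<10); q=w[m]; print('lamp',m.sum(),np.polyfit(q[:,1],q[:,2],1).round(3),np.percentile(q[:,2],[50,80,95]).round(1),[ (round(float(np.median(q[k,2])),1),int(k.sum())) for y in range(-60,61,15) for k in [abs(q[:,1]-y)<7] if k.sum()>3])
E
```

```text
side bar 342 [105.8   0.8 242.1] 245.7 [627.5  17.  242. ] [-60.8  60.1]
lamp 424 [-4.0000e-03  4.2224e+01] [42.4 45.2 48.1] [(43.5, 46), (42.1, 41), (42.2, 38), (41.9, 38), (43.1, 40), (42.6, 39), (42.6, 38), (42.4, 39), (42.3, 46)]
top bar 639 [ 1.016e+02 -1.000e-01  2.421e+02] 244.4 [624.1  16.  241.8] [-60.9  60.6]
lamp 107 [-3.9000e-02  4.0016e+01] [42.5 45.3 46.6] [(42.7, 61), (40.9, 11)]
```

View pics/rel.png

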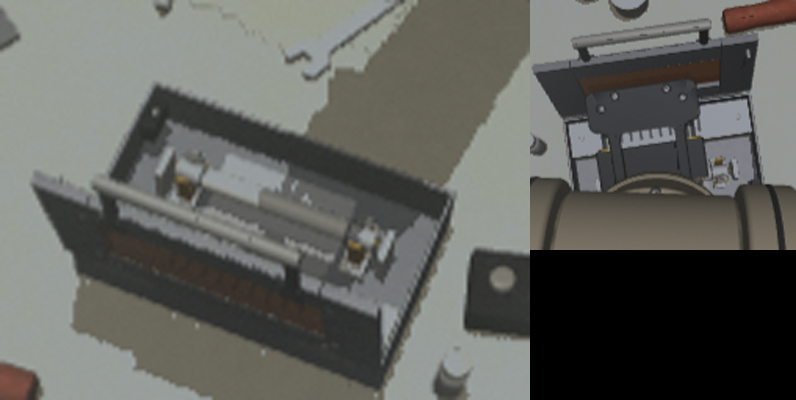

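```bash
cat >> h.py <<'E'
HINGE=np.array([596.1,12.7])
def barpose(phi,up=0,d=15):
    a=np.radians(YAW); ex=np.array([np.cos(a),np.sin(a)])
    return np.r_[HINGE-185*np.cos(phi)*ex,55+185*np.sin(phi)-d+up],toolR(YAW,0)
E
python3 - <<'E'
from h import *
from meas import P
from scipy.optimize import least_squares
c=load('side'); th=np.radians(6.5); ex=np.array([np.cos(th),np.sin(th)]); ey=np.array([-ex[1],ex[0]]); B=np.array([522.76,4.43])+1.7*ex
uv,p=P(c,245,170,390,300); w=np.c_[(p[:,:2]-B)@ex,(p[:,:2]-B)@ey,p[:,2]]
m=(abs(w[:,1])<50)&(abs(w[:,0]+18)<10)&(w[:,2]>34)&(w[:,2]<50); q=w[m]
r=least_squares(lambda v: np.hypot(q[:,0]-v[0]-v[2]*q[:,1],q[:,2]-v[1]-v[3]*q[:,1])-8,[-18,36,0,0],loss='soft_l1').x; print('lamp box x,z,slopes',r.round(3))
for yc in(65,-65):
    k=(abs(w[:,1]-yc)<4)&(w[:,2]>45)&(w[:,2]<54)&(abs(w[:,0]+18)<30); print(yc,np.sort(w[k,0]).round(0), np.round(w[k,2].max(),1))
m=(abs(w[:,0]+18)<5)&(abs(w[:,1])<85)&(w[:,2]>39)&(w[:,2]<47); print('lamp y ends',np.percentile(w[m,1],[1,99]).round(1))
rows(*barpose(1.728,up=70),8)
E
```

```text
lamp box x,z,slopes [-1.9584e+01  3.6706e+01  4.0000e-03  4.0000e-03]
65 [-28. -28. -27. -26. -26. -26. -24. -24. -22.  -7.  -6.  -4.] 53.5
-65 [-30. -27. -27. -26. -25. -25. -25. -21. -21. -19. -19. -17. -17. -11.
  -6.  -5.  -4.] 52.0
lamp y ends [-84.3  81.8]
from [457.9  -4.  310.3] twist each [0.25, -0.01, 0.0] trans [[0.0, 0.51, 0.14], [0.0, 0.51, 0.13], [0.0, 0.51, 0.12], [0.0, 0.52, 0.11], [0.0, 0.52, 0.1], [0.01, 0.52, 0.09], [0.0, 0.52, 0.08], [0.01, 0.53, 0.07]] end [624.9  16.  292.6]
```

Emit:
{"op": "send_rows", "data": {
  "deltas": [
    {"translation": [0,0.51,0.14],"twist": [0.25,0,0],"hand": 0.5},
    {"translation": [0,0.51,0.13],"twist": [0.25,0,0],"hand": 0.5},
    {"translation": [0,0.51,0.12],"twist": [0.25,0,0],"hand": 0.5},
    {"translation": [0,0.52,0.11],"twist": [0.25,0,0],"hand": 0.5},
    {"translation": [0,0.52,0.1],"twist": [0.25,0,0],"hand": 0.5},
    {"translation": [0,0.52,0.09],"twist": [0.25,0,0],"hand": 0.5},
    {"translation": [0,0.52,0.08],"twist": [0.25,0,0],"hand": 0.5},
    {"translation": [0,0.53,0.07],"twist": [0.25,0,0],"hand": 0.5}
  ]
}}

```text
clock: 15.45
eef_pos: [625.9, 15.2, 292.6]
eef_rot: [-2.087, -2.341, -0.0]
force: [-0.8, -0.1, 0.9]
finger_gap: 43.4
grip_force: 0.0
```

Emit:
{"op": "send_rows", "data": {
  "deltas": [
    {"translation": [0,0,0],"twist": [0,0,0],"hand": 0.5},
    {"translation": [0,0,0],"twist": [0,0,0],"hand": 0.5},
    {"translation": [0,0,0],"twist": [0,0,0],"hand": 0.5},
    {"translation": [0,0,0],"twist": [0,0,0],"hand": 0.5},
    {"translation": [0,0,0],"twist": [0,0,0],"hand": 0.5},
    {"translation": [0,0,0],"twist": [0,0,0],"hand": 0.5},
    {"translation": [0,0,0],"twist": [0,0,0],"hand": 0.5},
    {"translation": [0,0,0],"twist": [0,0,0],"hand": 0.5}
  ]
}}

```text
clock: 16.45
eef_pos: [625.3, 15.2, 293.5]
eef_rot: [-2.088, -2.343, -0.002]
force: [-0.5, 0.0, 1.3]
finger_gap: 43.7
grip_force: 0.0
```

```bash
python3 - <<'E'
from h import *
rows(*barpose(1.728),5)
c=snap('side'); b=cv2.cvtColor(c['image'],cv2.COLOR_RGB2BGR)[150:300,220:420]; cv2.imwrite('pics/bar.png',cv2.resize(b,(800,600),interpolation=cv2.INTER_CUBIC))
E
```

```text
from [625.3  15.2 293.5] twist each [-0.0, -0.01, 0.0] trans [[0.0, -0.0, 0.35], [0.0, -0.0, 0.35], [0.01, -0.0, 0.36], [0.0, -0.0, 0.35], [0.01, -0.01, 0.36]] end [624.7  16.  222.7]
```

View pics/bar.png

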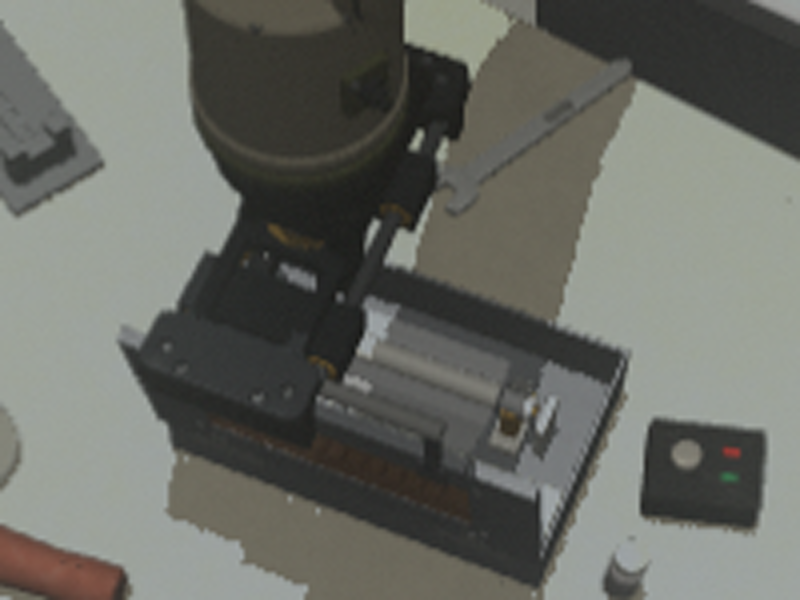

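The gripper is over the bar, about (350,385) in the crop, and the left cap sits in its clip at (510,405). Going down and gripping the bar.

Emit:
{"op": "send_rows", "data": {
  "deltas": [
    {"translation": [0,0,0.35],"twist": [0,0,0],"hand": 0.5},
    {"translation": [0,0,0.35],"twist": [0,0,0],"hand": 0.5},
    {"translation": [0,0,0.36],"twist": [0,0,0],"hand": 0.5},
    {"translation": [0,0,0.35],"twist": [0,0,0],"hand": 0.5},
    {"translation": [0,0,0.36],"twist": [0,0,0],"hand": 0.5},
    {"translation": [0,0,0],"twist": [0,0,0],"hand": 0.5},
    {"translation": [0,0,0],"twist": [0,0,0],"hand": 0.5},
    {"translation": [0,0,0],"twist": [0,0,0],"hand": 0.5}
  ],
  "newtons": 20
}}

```text
clock: 17.5
eef_pos: [625.5, 15.5, 223.4]
eef_rot: [-2.089, -2.343, -0.003]
force: [0.0, 0.6, 1.2]
finger_gap: 43.6
grip_force: 0.0
```

Emit:
{"op": "send_rows", "data": {
  "deltas": [
    {"translation": [0,0,0],"twist": [0,0,0],"hand": 0},
    {"translation": [0,0,0],"twist": [0,0,0],"hand": 0},
    {"translation": [0,0,0],"twist": [0,0,0],"hand": 0},
    {"translation": [0,0,0],"twist": [0,0,0],"hand": 0},
    {"translation": [0,0,0],"twist": [0,0,0],"hand": 0},
    {"translation": [0,0,0],"twist": [0,0,0],"hand": 0},
    {"translation": [0,0,0],"twist": [0,0,0],"hand": 0},
    {"translation": [0,0,0],"twist": [0,0,0],"hand": 0}
  ]
}}

```text
clock: 18.5
eef_pos: [625.2, 15.4, 222.8]
eef_rot: [-2.088, -2.343, -0.002]
force: [1.1, -0.1, 0.1]
finger_gap: 10.4
grip_force: 20.0
```

```bash
python3 - <<'E'
from h import *
o=env.get_obs(); print(o['eef_pos'],o['force'])
ph=np.linspace(1.728,0.79,25); dy=-185*np.diff(np.cos(ph))/40; dz=-185*np.diff(np.sin(ph))/40
print([(float(a),float(b)) for a,b in zip(dy.round(2),dz.round(2))]); print(dy.sum(),dz.sum(),barpose(.785)[0])
E
```

```text
[625.2445943   15.42815372 222.80427134] [ 1.0572865  -0.14412328  0.10921641]
[(-0.18, -0.02), (-0.18, -0.02), (-0.18, -0.01), (-0.18, -0.0), (-0.18, 0.0), (-0.18, 0.01), (-0.18, 0.02), (-0.18, 0.02), (-0.18, 0.03), (-0.18, 0.04), (-0.17, 0.05), (-0.17, 0.05), (-0.17, 0.06), (-0.17, 0.07), (-0.17, 0.07), (-0.16, 0.08), (-0.16, 0.08), (-0.16, 0.09), (-0.15, 0.1), (-0.15, 0.1), (-0.14, 0.11), (-0.14, 0.11), (-0.14, 0.12), (-0.13, 0.12)]
-3.979360604521938 1.2825849106927494 [466.07440107  -2.11454571 170.7626585 ]
```

Emit:
{"op": "send_rows", "data": {
  "deltas": [
    {"translation": [0,-0.18,-0.02],"twist": [0,0,0],"hand": 0},
    {"translation": [0,-0.18,-0.02],"twist": [0,0,0],"hand": 0},
    {"translation": [0,-0.18,-0.01],"twist": [0,0,0],"hand": 0},
    {"translation": [0,-0.18,0],"twist": [0,0,0],"hand": 0},
    {"translation": [0,-0.18,0],"twist": [0,0,0],"hand": 0},
    {"translation": [0,-0.18,0.01],"twist": [0,0,0],"hand": 0},
    {"translation": [0,-0.18,0.02],"twist": [0,0,0],"hand": 0},
    {"translation": [0,-0.18,0.02],"twist": [0,0,0],"hand": 0}
  ]
}}

```text
clock: 19.5
eef_pos: [567.4, 8.9, 222.7]
eef_rot: [-2.088, -2.343, -0.002]
force: [0.8, 1.5, 1.5]
finger_gap: 9.9
grip_force: 20.0
```

```bash
python3 - <<'E'
from h import *
o=env.get_obs(); print(o['eef_pos'].round(1),o['force'].round(1),o['torque'].round(2),o['grip_force'],o['finger_gap'])
print(barpose(1.728-8*(.938/24))[0])
E
```

```text
[567.4   8.9 222.7] [0.8 1.5 1.5] [ 0.24 -0.34  0.06] 20.0001722574234 9.899573283746339
[567.63919159   9.45730048 222.76889036]
```

Tracking the arc with low forces, so I continue.

Emit:
{"op": "send_rows", "data": {
  "deltas": [
    {"translation": [0,-0.18,0.03],"twist": [0,0,0],"hand": 0},
    {"translation": [0,-0.18,0.04],"twist": [0,0,0],"hand": 0},
    {"translation": [0,-0.17,0.05],"twist": [0,0,0],"hand": 0},
    {"translation": [0,-0.17,0.05],"twist": [0,0,0],"hand": 0},
    {"translation": [0,-0.17,0.06],"twist": [0,0,0],"hand": 0},
    {"translation": [0,-0.17,0.07],"twist": [0,0,0],"hand": 0},
    {"translation": [0,-0.17,0.07],"twist": [0,0,0],"hand": 0},
    {"translation": [0,-0.16,0.08],"twist": [0,0,0],"hand": 0}
  ]
}}

```text
clock: 20.5
eef_pos: [513.0, 2.6, 204.7]
eef_rot: [-2.088, -2.343, -0.002]
force: [0.5, 3.0, 1.0]
finger_gap: 10.3
grip_force: 20.0
```

Emit:
{"op": "send_rows", "data": {
  "deltas": [
    {"translation": [0,-0.16,0.08],"twist": [0,0,0],"hand": 0},
    {"translation": [0,-0.16,0.09],"twist": [0,0,0],"hand": 0},
    {"translation": [0,-0.15,0.1],"twist": [0,0,0],"hand": 0},
    {"translation": [0,-0.15,0.1],"twist": [0,0,0],"hand": 0},
    {"translation": [0,-0.14,0.11],"twist": [0,0,0],"hand": 0},
    {"translation": [0,-0.14,0.11],"twist": [0,0,0],"hand": 0},
    {"translation": [0,-0.14,0.12],"twist": [0,0,0],"hand": 0},
    {"translation": [0,-0.13,0.12],"twist": [0,0,0],"hand": 0}
  ]
}}

```text
clock: 21.5
eef_pos: [466.5, -2.7, 171.4]
eef_rot: [-2.088, -2.343, -0.002]
force: [-1.0, 2.8, -0.4]
finger_gap: 9.8
grip_force: 20.0
```

Emit:
{"op": "send_rows", "data": {
  "deltas": [
    {"translation": [0,0,0],"twist": [0,0,0],"hand": 0},
    {"translation": [0,0,0],"twist": [0,0,0],"hand": 0},
    {"translation": [0,0,0],"twist": [0,0,0],"hand": 0},
    {"translation": [0,0,0],"twist": [0,0,0],"hand": 0},
    {"translation": [0,0,0],"twist": [0,0,0],"hand": 0},
    {"translation": [0,0,0],"twist": [0,0,0],"hand": 0},
    {"translation": [0,0,0],"twist": [0,0,0],"hand": 0},
    {"translation": [0,0,0],"twist": [0,0,0],"hand": 0}
  ]
}}

```text
clock: 22.5
eef_pos: [466.9, -2.7, 171.8]
eef_rot: [-2.088, -2.343, -0.002]
force: [-3.8, 1.0, 1.9]
finger_gap: 10.4
grip_force: 20.0
```

```bash
python3 - <<'E'
from h import *
from meas import P
o=env.get_obs(); print(o['eef_pos'].round(1),o['force'].round(1),o['torque'].round(2),o['grip_force'],o['finger_gap'])
c=snap('side'); b=cv2.cvtColor(c['image'],cv2.COLOR_RGB2BGR)[150:300,220:420]; cv2.imwrite('pics/end.png',cv2.resize(b,(800,600),interpolation=cv2.INTER_CUBIC))
a=np.radians(6.5); ex=np.array([np.cos(a),np.sin(a)]); ey=np.array([-ex[1],ex[0]])
uv,p=P(c,245,170,390,300); w=np.c_[(p[:,:2]-HINGE)@ex-.9,(p[:,:2]-HINGE)@ey,p[:,2]-55]
m=(w[:,2]>20)&(w[:,0]<-15)&(abs(w[:,1])>62)&(abs(w[:,1])<112)&(w[:,0]>-100)
k=m&(abs(w[:,2]+w[:,0])<25); q=w[k]; s=np.polyfit(-q[:,0],q[:,2],1); print('lid face',k.sum(),s,'angle',np.arctan(s[0]))
g=(o['eef_pos'][:2]-HINGE)@ex; z=o['eef_pos'][2]+15-55; print('bar angle',np.arctan2(z,-g),np.hypot(z,g))
E
```

```text
[466.9  -2.7 171.8] [-3.8  1.   1.9] [ 0.4   0.68 -0.01] 20.000057816505432 10.364022783199907
lid face 2271 [1.00101608 6.57208299] angle 0.7859059469483197
bar angle 0.7916768586964498 185.2002630703262
```

View pics/end.png

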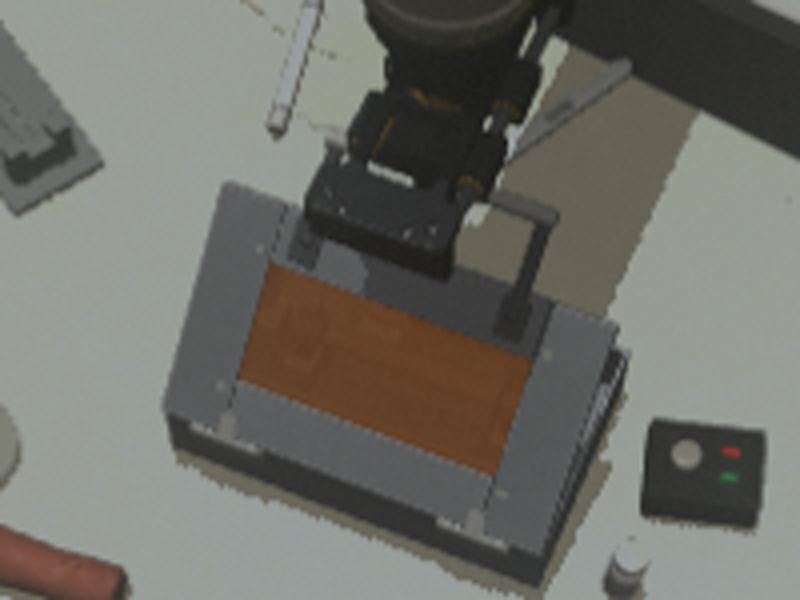

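The lid is held by its bar at 0.786 rad by side depth and 0.792 rad from the arm's position. The control box (705,475 in the crop) and the vial (630,570) stand unmoved. Handing in.

```bash
python3 -c "
from h import *
print(env.get_obs()['joint_vel'].round(3)); print(order.close_job())"
```

```text
[ 0.002  0.    -0.002 -0.001 -0.001 -0.001  0.001]
the job is handed in; nothing more can be done
None
```

The job is handed in, with no verdict returned: the camera shows the lamp level in both clips and released, and the gripper is holding the lid still at about 45 degrees (0.79 rad), 22.5 s into the 51 s limit.

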